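# Close the glue-up press on a wooden rib with its coarse ring and fine knob

### The arm

A 6-joint arm with a two-finger parallel gripper is mounted at the origin on the work surface; the furniture and walls round the work are solid. World frame = base frame: x ahead of the robot, y to its left, z up, the work surface at z = 0. Lengths are in m, angles in rad, forces in N, time in s.
With the tool pointing down it reaches from about 0.35 to 0.975 m from the base axis. Payload 4.9 kg.
Tool frame: the origin (TCP) lies on the centre line of the jaws, within the pads' length; the fingertips stand 17 mm ahead of it and the grasp point (between the pads) lies 2 mm behind it; x points along the fingers, y is the direction in which the jaws open and shut, and the axes are right-handed (so a half turn about x gives the same grasp; the last joint's range is limited). The gripper opens to 85 mm and grips with 20 to 120 N. Pads are 22 mm wide; open, the fingers measure 114 mm over their backs; the gripper's body (76 mm by 85 mm) begins 54 mm behind the grasp point. The pads swing forward as they close: fully open they stand 13 mm farther back than shut.
Start: joints at [-0.119, 0.053, 1.613, -0, 1.476, -0.119], TCP at [0.625, 0, 0.248] pointing down, gripper open.
Joint ranges: [-3.01, 3.01], [-1.01, 2.22], [0.06, 2.58], [-1.02, 4.17], [0.09, 2.62], [-3.14, 3.14]. Speed limits (rad/s): [2.57, 2.57, 3.14, 3.14, 3.14, 3.14].

### API

Orientations are given as a unit quaternion [w, x, y, z].
In Python, from plant import status, viewer, manip gives the robot as it stands.
- The arm moves only by the tool drive_tool, never from a script. Its argument "plan" is a list of rows, each a list of 4 numbers: the shift along the tool's x, y, z in m, then the turn about the tool's x in units of 8 degrees (1.0 is 8 degrees). A call has 1 to 12 rows; each row is the pose to reach, as a shift and turn from the pose commanded when the call began, along the tool's axes at that moment; what a row does not reach only later rows make up. A row lasts 1/10 s, in which the tool goes at most 50 mm and 8.59 degrees, less where a joint would pass 70% of its speed; a pose out of reach is approached as far as the arm can. A call with a gripper value outside its range is refused whole. "fingers" is the finger opening in m, from 0 to 0.0854, set as the call begins (left out, the last holds). The fingers move at their own pace and stop on an object; the grip force is fixed at half the most. Time passes only in rows, so rows that repeat a pose let the fingers close. It gives the time, the measured TCP pose, the force and the opening at its end, in the units of the state.
- status.state(): the state, without advancing time (a new reading comes with each control period).
- viewer.grab_frame(name): name is "scene" or "top" or "wrist"; returns the picture (384x512x3 uint8, blue, green, red); there is no depth.
- viewer.calibration(name): a dict with "vfov" (degrees; the focal length in pixels is half the picture's height over the tangent of half this angle, whatever the lens; pixels are square), "cx", "cy" (the principal point, pixels), "rvec" (rotation vector, rad) and "tvec" (3), from world to camera coordinates, as OpenCV has them. Camera axes: x right, y down, z forward; pixel columns grow to the right and rows downward; lengths in m; the calibration is good to about 2 mm. A picture is of the moment at which its call begins: read the wrist's pose just before it. calibration takes no time and is no camera call; for the wrist camera it gives the pose at the moment of the call.
- manip.job_done(): hands the job in, once; it reports no verdict.
The state is a dict: "time": time; "joint_pos": joint angles; "joint_vel": joint speeds; "joint_efforts": joint torques, N m; "tool_pos": TCP position; "tool_rot": TCP orientation; "contact_force": force on the tool from outside, world axes, zero at the start; "ft_torque": the same for the moment, N m; "gripper_width": opening from 0.0 (shut) to 1.0 (fully open).
Only numpy, scipy, OpenCV 4.12 (cv2) and the standard library are available. Lean on these libraries where they do the work, as an engineer would, in place of code of your own. Each camera call takes 0.05 s, during which the arm holds its last target. There are 200 camera calls.

### The job

A freshly glued wooden rib lies on the bed of the small bench press. Turn the wide outer ring of the two coaxial controls clockwise all the way to its stop without moving the inner knob; then leave the ring there and turn the narrow inner knob clockwise by feel until the pad presses the rib with about 14 newtons. Never let the press bear harder than 25 newtons, do not shift the rib or the things around the press, and let go at the end.

Things in the scene. Friction and masses are not known exactly. Their poses are not given: they have to be found in the camera images.
- press: grey C-frame bench press fixed to the table; origin on the table, on the upright axis shared by both controls and the spindle. Foot plate 55 mm in front (-x) to 108 mm behind (+x) of the axis, 110 mm wide; bed top 20 mm up; column 71 to 105 mm behind the axis; arm and round head (68 mm across), top 130 mm up. The controls sit on top of the head, free all round.
- coarse_ring (a joint): wide outer ring (coarse feed), knurled metal, 56 mm diameter, 20 mm tall, from 134 to 154 mm above the table. Value in rad, grows clockwise seen from above; starts at 0 to 0.9, hard stop at 1.30, counts as home above 1.24. Turning it lowers the inner knob and the pad 8 mm per rad; the ring keeps its height. Takes about 0.28 N m to turn; stays where it is left.
- fine_knob (a joint): narrow inner knob (fine feed), knurled metal, same axis, 26 mm diameter, standing out of the ring by 36 mm at ring value 0 and 26 mm at the stop. Value in rad, grows clockwise seen from above; starts at 0 to 0.05, range to 4.2. Lowers the pad 5 mm per rad. Friction 0.065 N m; a spring helps it clockwise with a steady 0.05 N m; each newton of press pushes it back with 0.005 N m. Stays where left.
- ring_grip (a point): on the axis, mid-height of the outer ring (144 mm above the table); turns with the ring
- knob_grip (a point): on the axis, in the inner knob 12 mm below its top; turns and sinks with the knob. With the ring home the knob's top is 180 mm above the table, the ring's top 154 mm, and the pad meets the rib at a knob value somewhere between 0.6 and 2.0 and presses rightly about 0.7 rad later, so the knob must be regrasped.
- spindle: steel spindle with the screwed stud and round sprung pad (32 mm diameter) it carries. Origin on the axis at the spindle's lower end, 22 mm above the pad's underside with the stud screwed in, up to 29 mm with it screwed out: how far is not measured, so the pad's height must be found by feel or sight. The spring gives 4 N per mm, so 20 N per rad of the inner knob after contact.
- rib: flat wooden rib, 54 x 90 x 6 mm, half-moon outline, loose on the bed under the pad. Origin at the centre of its underside.
- cup_blue: blue and white cup, 72 mm across, 56 mm tall, bystander. Origin at the centre of its underside.
- cup_plain: plain off-white cup, 70 mm across, 61 mm tall, bystander. Origin at the centre of its underside.
- rubber_block: small eraser in a sleeve, 20 x 44 x 13 mm, bystander. Origin at the centre of its underside.
Not all that is in view belongs to the job. There is more than one size of the rib; the one meant has the size given above.

How it is judged:
On the way:
1. the outer ring is at its stop while the inner knob is still wound back (below 0.15 rad) (value of joint coarse_ring above 1.24 rad and value of joint fine_knob below 0.15 rad), for 0.2 s.
At the end, for the whole second after the job is handed in: the outer ring at its stop (above 1.24 rad), the pad pressing on the rib with 8 to 20 N, the rib at rest within 8 mm of where it lay (value of joint coarse_ring above 1.24 rad and contact force between spindle and rib between 8 and 20 N and distance of rib from where it was at the start of the episode below 0.008 m and linear speed of rib below 0.01 m/s); the robot touches nothing.
It fails at once if the pad bears on the rib with more than 25 N (contact force between spindle and rib above 25 N).
It fails at once if the rib is shifted by more than 8 mm (distance of rib from where it was at the start of the episode above 0.008 m).
It fails at once if a bystander is moved by more than 20 mm (distance of any of cup_blue, cup_plain, rubber_block from where it was at the start of the episode above 0.02 m).
It also fails if it takes over 72 s, if anything falls off the work surface, if the arm or the gripper's body presses on something with over 40 N, if the wrist force passes 120 N, or if a joint passes its speed limit or range.

## Working session

There is one attempt and no reset: what is moved stays moved. The work goes in short steps, Python scripts to look and compute and a tool call to move; the robot and the scene stay as the last step left them, time stands still between calls to the robot, and variables do not carry over. Pictures are saved under pics/ and viewed, about 8 in all and at most 12, crops included, and the job is handed in when it is done.

Besides the shell and the picture viewer there is one more tool, called after "Request:" by a JSON object that holds its "method" and its "body". drive_tool: Moves the arm, as the interface text tells. Its arguments: {"type":"object","properties":{"plan":{"type":"array","items":{"type":"array","items":{"type":"number"}}},"fingers":{"type":"number"}},"required":["plan"]}

```bash
ls; mkdir -p pics
python3 - <<'E'
from plant import status, viewer
import cv2,numpy as np
print(status.state())
for n in("scene","top"):
    f=viewer.grab_frame(n); cv2.imwrite(f"pics/{n}0.png",f); print(n,viewer.calibration(n))
a=cv2.imread("pics/scene0.png");b=cv2.imread("pics/top0.png")
cv2.imwrite("pics/both0.png",cv2.resize(np.vstack([a,b])[:, :],None,fx=.78,fy=.78))
E
```

```text
pics
{'time': 0.0, 'joint_pos': array([-1.18979423e-01,  5.33921444e-02,  1.61429272e+00,  2.30850617e-05,
        1.47598866e+00, -1.18991561e-01]), 'joint_vel': array([-0.00035459, -0.00189684, -0.00116751, -0.00032138, -0.00113485,
       -0.00140403]), 'joint_efforts': array([ 2.70554956e-04, -3.93670499e+01, -3.70175600e+01, -1.62778279e-04,
        6.93513779e-03, -6.06393527e-06]), 'tool_pos': array([6.24416207e-01, 8.91412835e-05, 2.47041864e-01]), 'tool_rot': array([ 0.4994189 ,  0.49954885,  0.50058553, -0.50044565]), 'contact_force': array([-1.2439498 ,  1.4293444 , -0.11957197]), 'ft_torque': array([-0.02902328, -0.01262946,  0.0173094 ]), 'gripper_width': 0.9979675464379323}
scene {'vfov': 46.54112301476732, 'cx': 256.6820186737135, 'cy': 190.29234629678407, 'rvec': array([ 0.21660378, -3.00889117,  0.78996147]), 'tvec': array([0.45711589, 0.18938229, 0.99718565])}
top {'vfov': 45.026185712372865, 'cx': 261.45316491149276, 'cy': 197.2516515204383, 'rvec': array([ 2.0904092 , -2.15096223,  0.18960795]), 'tvec': array([-0.05209837,  0.47394608,  1.0248511 ])}
```

View pics/both0.png

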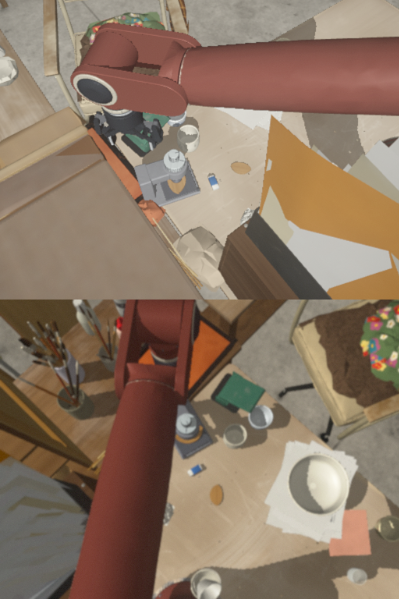

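The stacked view shows the press at about scene px (224,205) and top px (240,161). A second, smaller rib lies loose on the table at top (278,250), and the eraser and two cups are close by. I'll confirm with enlarged crops.

Run:
```python
import cv2,numpy as np
a=cv2.imread("pics/scene0.png")[140:280,150:330];b=cv2.imread("pics/top0.png")[100:240,200:380]
s=lambda i:cv2.resize(i,None,fx=4,fy=4,interpolation=cv2.INTER_CUBIC)[:, :]
c=np.hstack([cv2.resize(a[:, :130],None,fx=3.05,fy=3.05,interpolation=2),cv2.resize(b[:, :130],None,fx=3.05,fy=3.05,interpolation=2)])
cv2.imwrite("pics/crop0.png",c);print(c.shape)
```

```text
(427, 792, 3)
```

View pics/crop0.png

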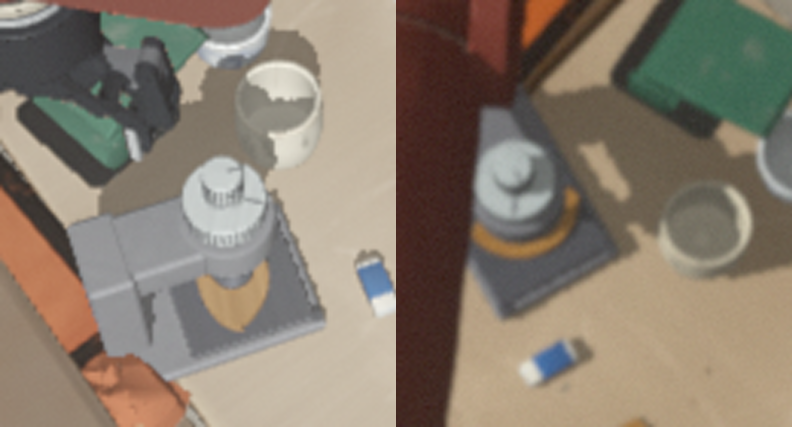

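Scene crop: knob top at (222,167) and ring top centre at about (225,203). Top crop: knob top at (514,166) and ring at about (514,178). The large half-moon rib under the pad is the one meant; the one out on the table is the decoy.

```bash
cat > h.py <<'E'
import numpy as np,cv2
from plant import status,viewer
def ray(c,u,v):
    f=192/np.tan(np.radians(c["vfov"]/2)); R=cv2.Rodrigues(np.array(c["rvec"]))[0]
    d=R.T@np.array([(u-c["cx"])/f,(v-c["cy"])/f,1]); return -R.T@np.array(c["tvec"]),d
def atz(c,u,v,z):
    o,d=ray(c,u,v); return (o+d*(z-o[2])/d[2]).round(4)
def proj(c,p):
    f=192/np.tan(np.radians(c["vfov"]/2));K=np.array([[f,0,c["cx"]],[0,f,c["cy"]],[0,0,1.]])
    return cv2.projectPoints(np.array(p,float).reshape(-1,3),c["rvec"],c["tvec"],K,None)[0][:,0]
def tri(c1,p1,c2,p2):
    A=[];b=[]
    for c,p in((c1,p1),(c2,p2)):
        o,d=ray(c,*p);d/=np.linalg.norm(d);P=np.eye(3)-np.outer(d,d);A.append(P);b.append(P@o)
    return np.linalg.lstsq(np.vstack(A),np.hstack(b),rcond=None)[0].round(4)
E
python3 - <<'E'
from h import *
s=viewer.calibration("scene");t=viewer.calibration("top");k=3.05
S=lambda x,y:(150+x/k,140+y/k); T=lambda x,y:(200+(x-396)/k,100+y/k)
print("knobtri",tri(s,S(222,167),t,T(514,166)))
for z in(.18,.19):print(z,atz(s,*S(222,167),z),atz(t,*T(514,166),z))
print("ring",atz(s,*S(225,203),.154),atz(t,*T(514,178),.154))
print("cups",atz(s,*S(280,95),.06),atz(t,*T(705,222),.06),atz(t,*T(550,362),.013))
print("bed corners",atz(s,*S(325,322),.01),atz(t,*T(618,255),.01),atz(t,*T(508,315),.01), "column back corner",atz(s,*S(70,228),.13),atz(s,*S(108,350),.13))
w=viewer.calibration("wrist");print(ray(w,256,192))
E
```

```text
knobtri [ 0.5345 -0.0226  0.189 ]
0.18 [ 0.5357 -0.0274  0.18  ] [ 0.5371 -0.0222  0.18  ]
0.19 [ 0.5342 -0.0221  0.19  ] [ 0.5342 -0.0227  0.19  ]
ring [ 0.5329 -0.0148  0.154 ] [ 0.536  -0.0206  0.154 ]
cups [ 0.5206 -0.1606  0.06  ] [ 0.5236 -0.1586  0.06  ] [ 0.4275 -0.0382  0.013 ]
bed corners [0.462  0.0005 0.01  ] [ 0.511  -0.0935  0.01  ] [ 0.4658 -0.0063  0.01  ] column back corner [0.6361 0.0071 0.13  ] [0.5919 0.0888 0.13  ]
(array([0.62464393, 0.07348834, 0.37227967]), array([ 0.00363776, -0.29462137, -0.95565794]))
```

The press axis is at about (0.535, -0.022), with the knob top at z≈0.189 and the press yawed about 27°. Tool y is world +x, tool z is world -y, and a positive turn is clockwise. I'll move above it and take a close look.

Request:
{"method": "drive_tool", "body": {"plan": [[0,-0.03,0.008,0],[0,-0.06,0.016,0],[0,-0.09,0.0225,0],[0,-0.09,0.0225,0],[0,-0.09,0.0225,0]], "fingers": 0.0854}}

```text
time: 0.6
tool_pos: [0.5347, -0.0225, 0.2481]
tool_rot: [0.5, 0.5, 0.5, -0.5]
contact_force: [0.2, 0.4, 1.6]
gripper_width: 1.0
```

Run:
```python
from h import *
s=status.state();c=viewer.calibration("wrist");f=viewer.grab_frame("wrist")
g=viewer.grab_frame("scene")
import pickle;pickle.dump((c,s),open("w1.pkl","wb"))
print(s["tool_pos"],s["tool_rot"],s["ft_torque"],s["contact_force"])
for p in([.5345,-.0226,.189],[.5345,-.0226,.154]):
    q=proj(c,p)[0];print(q)
cv2.imwrite("pics/w1.png",cv2.resize(f,(800,600)))
```

```text
[ 0.53472605 -0.02252706  0.24808542] [ 0.49993281  0.50020539  0.4998426  -0.50001913] [ 0.00271113  0.0316659  -0.01117927] [0.19359942 0.40138813 1.56678119]
[254.18398864 215.2167272 ]
[254.20286948 199.02058296]
```

View pics/w1.png

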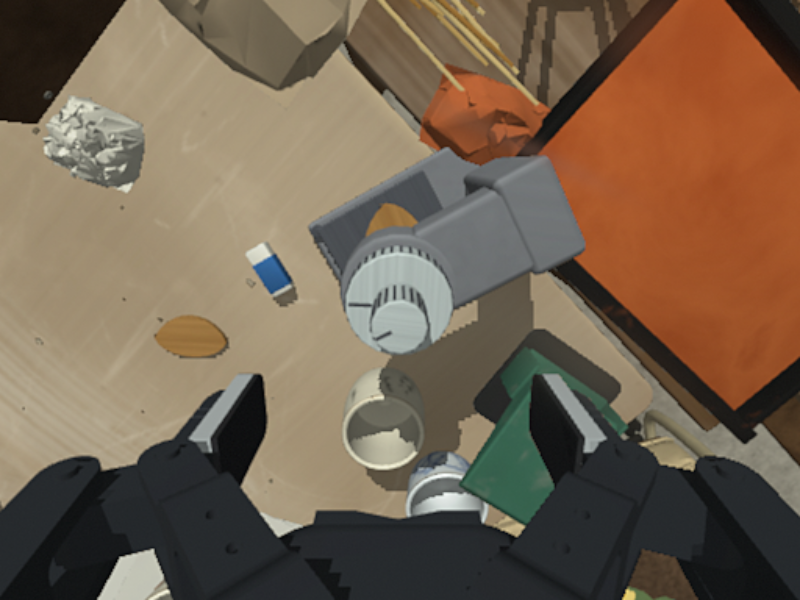

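The knob top is at about px (255.4,209) and the ring top centre at about (255,192). Both are 6-7 px above prediction, so I'll correct y.

Run:
```python
from h import *
import pickle;c,s=pickle.load(open("w1.pkl","rb"));k=1.5625
for z in(.18,.185,.19):print(z,atz(c,399/k,327/k,z))
print(atz(c,398.5/k,300/k,.154),atz(c,344/k,300/k,.154),atz(c,453/k,300/k,.154),atz(c,398/k,247/k,.154),atz(c,399/k,353/k,.154))
print("press back corner/others",atz(c,309/k,224/k,.0),atz(c,312/k,230/k,0.013))
# tips of the pads
R=np.array
print(proj(c,[[.5347-.0427,-.0225,.231],[.5347+.0427,-.0225,.231]])*k)
```

```text
0.18 [ 0.5353 -0.0216  0.18  ]
0.185 [ 0.5353 -0.0198  0.185 ]
0.19 [ 0.5353 -0.0179  0.19  ]
[ 0.5352 -0.0167  0.154 ] [ 0.5073 -0.0167  0.154 ] [ 0.563  -0.0167  0.154 ] [0.5349 0.0107 0.154 ] [ 0.5354 -0.0461  0.154 ]
press back corner/others [0.4615 0.0017 0.    ] [ 0.4662 -0.0014  0.013 ]
[[275.83232438 380.71387318]
 [519.60739751 380.52274801]]
```

Request:
{"method": "drive_tool", "body": {"plan": [[0,0.0005,-0.004,0],[0.03,0.0005,-0.004,0],[0.06,0.0005,-0.004,0],[0.085,0.0005,-0.004,0],[0.095,0.0005,-0.004,0],[0.095,0.0005,-0.004,0],[0.095,0.0005,-0.004,0]], "fingers": 0.068}}

```text
time: 1.4
tool_pos: [0.5364, -0.0185, 0.1545]
tool_rot: [0.5, 0.5, 0.5, -0.5]
contact_force: [-1.2, -0.3, -0.3]
gripper_width: 0.797
```

Run:
```python
from h import *
s=status.state();c=viewer.calibration("wrist");f=viewer.grab_frame("wrist");g=viewer.grab_frame("scene")
print(s["tool_pos"],s["ft_torque"],s["contact_force"],s["gripper_width"])
print(proj(c,[[.535,-.0187,.154],[.535,-.0187,.1885]]))
a=cv2.resize(g[130:280,150:300],(500,500),interpolation=2)
b=cv2.resize(f,(667,500))[:, 180:480]
cv2.imwrite("pics/w2.png",np.hstack([a,b]))
```

```text
[ 0.53643612 -0.01847004  0.15445335] [-0.04643452 -0.00225904  0.00102408] [-1.20578157 -0.34207797 -0.29078862] 0.796756035081749
[[251.66831541 259.875638  ]
 [250.97412833 307.54311929]]
```

View pics/w2.png

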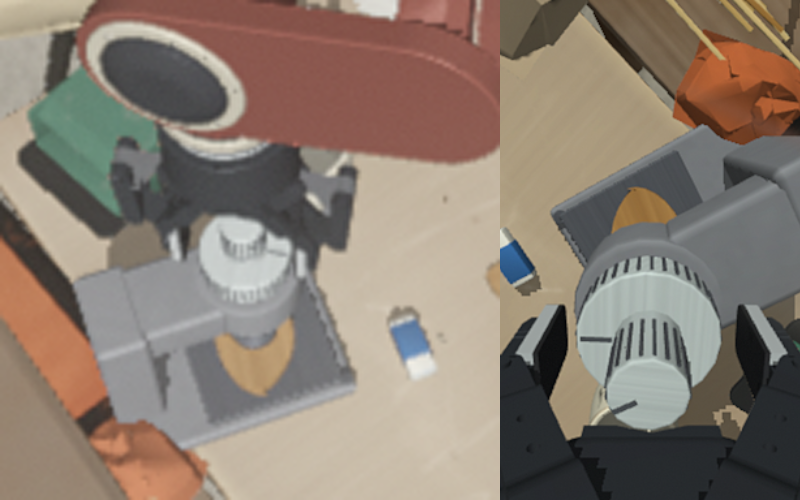

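Run:
```python
from h import *
import pickle;c,s=pickle.load(open("w1.pkl","rb"));k=1.5625
print("expect ~ (250,378)-(200,450)")
for x in(-.0427,-.057):
  for z in(.231,.244,.25,.26):
    print(x,z,[(proj(c,[.5347+x,-.0225+d,z])[0]*k).round() for d in(.011,-.011)])
c=viewer.calibration("wrist");p=status.state()["tool_pos"]
print("now expect (560,308)-(522,385)")
for x in(-.034,-.048):
  for z in(-.017,-.009,-.004):
    print(x,z,[(proj(c,p+[x,d,z])[0]*1.302+[320,0]).round() for d in(.011,-.011)])
```

```text
expect ~ (250,378)-(200,450)
-0.0427 0.231 [array([273., 352.]), array([278., 409.])]
-0.0427 0.244 [array([262., 368.]), array([268., 429.])]
-0.0427 0.25 [array([257., 377.]), array([263., 440.])]
-0.0427 0.26 [array([246., 393.]), array([253., 460.])]
-0.057 0.231 [array([232., 352.]), array([238., 409.])]
-0.057 0.244 [array([217., 368.]), array([225., 429.])]
-0.057 0.25 [array([210., 377.]), array([218., 440.])]
-0.057 0.26 [array([195., 394.]), array([205., 460.])]
now expect (560,308)-(522,385)
-0.034 -0.017 [array([569., 293.]), array([572., 341.])]
-0.034 -0.009 [array([564., 302.]), array([568., 351.])]
-0.034 -0.004 [array([562., 307.]), array([565., 358.])]
-0.048 -0.017 [array([535., 293.]), array([539., 341.])]
-0.048 -0.009 [array([529., 302.]), array([534., 351.])]
-0.048 -0.004 [array([525., 307.]), array([530., 358.])]
```

Request:
{"method": "drive_tool", "body": {"plan": [[0.005,0,0,0],[0.01,0,0,0],[0.01,0,0,0],[0.01,0,0,0]]}}

```text
time: 1.9
tool_pos: [0.5353, -0.0185, 0.143]
tool_rot: [0.5, 0.5, 0.5, -0.5]
contact_force: [-0.3, -0.1, 0.5]
gripper_width: 0.796
```

Request:
{"method": "drive_tool", "body": {"plan": [[0,0,0,0],[0,0,0,0],[0,0,0,0],[0,0,0,0],[0,0,0,0],[0,0,0,0]], "fingers": 0.04}}

```text
time: 2.5
tool_pos: [0.5354, -0.0185, 0.1438]
tool_rot: [0.5, 0.5, 0.5, -0.5]
contact_force: [-4.2, 0.1, 6.1]
gripper_width: 0.64
```

Request:
{"method": "drive_tool", "body": {"plan": [[0,0,0,0.7],[0,0,0,1.4],[0,0,0,2.1],[0,0,0,2.8],[0,0,0,3.5],[0,0,0,4.2],[0,0,0,4.9],[0,0,0,5.6],[0,0,0,6.3],[0,0,0,7.0],[0,0,0,7.0]]}}

```text
time: 3.6
tool_pos: [0.5397, -0.0171, 0.1441]
tool_rot: [0.208, 0.681, 0.207, -0.671]
contact_force: [13.8, 4.9, -6.0]
gripper_width: 0.636
```

Run:
```python
from h import *
s=status.state();print(s)
c=viewer.calibration("wrist");f=viewer.grab_frame("wrist");print(proj(c,[[.5353,-.0187,.154],[.5353,-.0187,.18]]))
cv2.imwrite("pics/w3.png",f[:,60:450])
```

```text
{'time': 3.6, 'joint_pos': array([-0.17168024, -0.07037344,  1.91448315,  0.00459926,  1.28531174,
        0.8028698 ]), 'joint_vel': array([-3.21364816e-03,  1.09606232e-03, -1.61954851e-06,  4.22398457e-03,
        8.89689871e-04, -2.28929812e-02]), 'joint_efforts': array([ -3.77113   , -33.55861187, -31.40214443,  -1.73446577,
         3.40536788,   0.80492416]), 'tool_pos': array([ 0.53965744, -0.01708682,  0.14409257]), 'tool_rot': array([ 0.20781745,  0.68057785,  0.20670867, -0.67148881]), 'contact_force': array([13.81594144,  4.86386919, -5.96221078]), 'ft_torque': array([ 0.76073621, -2.28673506,  0.57386266]), 'gripper_width': 0.6364848089120426}
[[252.4123695  279.10977057]
 [252.37123129 319.03943885]]
```

View pics/w3.png

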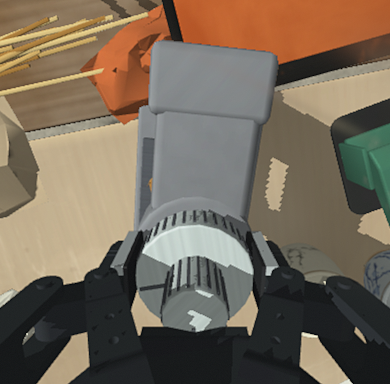

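The ring mark turned with the tool (still at left, px (150,289)), so it isn't slipping, and the knob looks sunk to about 0.18. The axial moment is 0.57 N m. I'll continue in small steps, looking for the stop.

Request:
{"method": "drive_tool", "body": {"plan": [[0,0,0,0.3],[0,0,0,0.6],[0,0,0,0.6]]}}

```text
time: 3.95
tool_pos: [0.5385, -0.0183, 0.1441]
tool_rot: [0.179, 0.687, 0.177, -0.681]
contact_force: [7.9, 3.0, -2.1]
gripper_width: 0.637
```

Run:
```python
from h import *
s=status.state();print(s["tool_pos"],s["contact_force"],s["ft_torque"],s["joint_efforts"][5],s["joint_pos"][5])
```

```text
[ 0.5384655  -0.01830523  0.14414565] [ 7.87480378  2.95040695 -2.12766832] [ 0.01744489 -1.34417135 -0.26775478] -0.18915762193500996 0.8889139260835949
```

Request:
{"method": "drive_tool", "body": {"plan": [[0,0,0,0.3],[0,0,0,0.6],[0,0,0,0.9],[0,0,0,1.2]]}}

```text
time: 4.35
tool_pos: [0.5399, -0.0184, 0.1443]
tool_rot: [0.122, 0.701, 0.12, -0.692]
contact_force: [22.9, 3.1, -11.1]
gripper_width: 0.639
```

Run:
```python
from h import *
s=status.state();print(s["tool_pos"],s["contact_force"],s["ft_torque"],s["joint_efforts"][5],s["joint_pos"][5])
```

```text
[ 0.5398775  -0.0183608   0.14425728] [ 22.85823447   3.12805532 -11.0650723 ] [ 0.70413398 -3.61102154  0.27547522] 0.9383301436901093 1.053339815915731
```

Request:
{"method": "drive_tool", "body": {"plan": [[0,0,0,0.3],[0,0,0,0.6],[0,0,0,0.9],[0,0,0,1.2]]}}

```text
time: 4.75
tool_pos: [0.5394, -0.0193, 0.1445]
tool_rot: [0.064, 0.708, 0.061, -0.7]
contact_force: [4.4, -3.7, -2.0]
gripper_width: 0.637
```

Run:
```python
from h import *
s=status.state();print(s["tool_pos"],s["contact_force"],s["ft_torque"],s["joint_efforts"][5],s["joint_pos"][5])
c=viewer.calibration("wrist");f=viewer.grab_frame("wrist");print(proj(c,[[.5353,-.0187,.154],[.5353,-.0187,.18]]))
cv2.imwrite("pics/w4.png",cv2.resize(f[200:384,150:370],None,fx=3,fy=3,interpolation=2))
```

```text
[ 0.53936621 -0.0192512   0.144463  ] [ 4.37173809 -3.7282842  -2.04455338] [-0.904516   -0.13971665  0.59929588] 1.3723045215010643 1.2217054148299433
[[251.99746046 277.31367766]
 [251.85894386 316.83210634]]
```

View pics/w4.png

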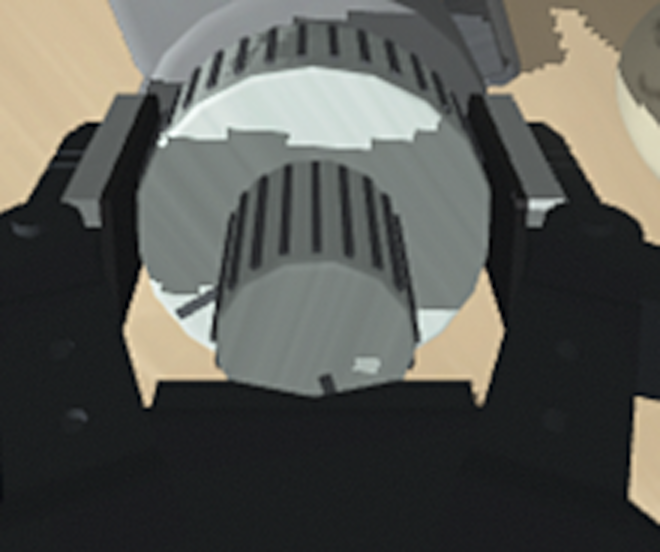

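Run:
```python
from h import *
import pickle;c1,s=pickle.load(open("w1.pkl","rb"));k=1.5625
c4=viewer.calibration("wrist")
A=lambda a,b:np.degrees(np.arctan2(*(a-b)[1::-1]))
W=lambda x,y:(150+x/3,200+y/3)
a=atz(c1,360/k,305/k,.154);b=atz(c1,398.5/k,300/k,.154);print("ring1",A(a,b))
a=atz(c1,382/k,335/k,.188);b=atz(c1,399/k,327/k,.188);print("knob1",A(a,b))
L,Rr=atz(c4,*W(138,210),.154),atz(c4,*W(490,210),.154);print(L,Rr)
a=atz(c4,*W(195,302),.154)
m=(L+Rr)/2
for b in(m,np.array([.5353,-.0187,.154])):print("ring4",a,b,A(a,b))
a=atz(c4,*W(327,385),.18);b=atz(c4,*W(316,328),.18);print("knob4",A(a,b),b)
for z in(.176,.18,.184,.188): 
  L,Rr=atz(c4,*W(216,335),z),atz(c4,*W(414,335),z);print(z,"knob diam",np.linalg.norm(L-Rr),(L+Rr)/2)
```

```text
ring1 -172.2348339815747
knob1 -153.1301869125008
[0.5343 0.0071 0.154 ] [ 0.5433 -0.0459  0.154 ]
ring4 [ 0.5194 -0.0036  0.154 ] [ 0.5388 -0.0194  0.154 ] 140.8394923115174
ring4 [ 0.5194 -0.0036  0.154 ] [ 0.5353 -0.0187  0.154 ] 136.47827265668892
knob4 -160.52342450106798 [ 0.5384 -0.0195  0.18  ]
0.176 knob diam 0.025662813563598202 [ 0.53415 -0.02015  0.176  ]
0.18 knob diam 0.02464345754962156 [ 0.53735 -0.01955  0.18   ]
0.184 knob diam 0.023525518060183076 [ 0.54055 -0.019    0.184  ]
0.188 knob diam 0.022506221362103396 [ 0.54375 -0.0184   0.188  ]
```

The ring mark went from -172° to about +140° (48° clockwise) while the tool turned 76°. The pads then slipped at well over 0.28 N m, so the ring is at its stop. The knob top is about 0.178-0.18 and the knob mark is unchanged within reading error. Next: release, rise and wind back.

Request:
{"method": "drive_tool", "body": {"plan": [[0,0,0,0],[0,0,0,0],[0,0,0,0],[0,0,0,0],[0,0,0,0],[-0.02,0,0,0],[-0.05,0,0,0],[-0.06,0,0,0],[-0.06,0,0,0]], "fingers": 0.0854}}

```text
time: 5.7
tool_pos: [0.5367, -0.0187, 0.2055]
tool_rot: [0.062, 0.706, 0.061, -0.703]
contact_force: [0.3, 0.1, -0.3]
gripper_width: 0.998
```

Request:
{"method": "drive_tool", "body": {"plan": [[0,0,0,-1],[0,0,0,-2],[0,0,0,-3],[0,0,0,-4],[0,0,0,-5],[0,0,0,-6],[0,0,0,-7],[0,0,0,-8],[0,0,0,-9],[0,0,0,-9.5],[0,0,0,-9.5],[0,0,0,-9.5]]}}

```text
time: 6.9
tool_pos: [0.5349, -0.0184, 0.202]
tool_rot: [-0.481, -0.517, -0.482, 0.518]
contact_force: [-0.4, 0.1, -0.9]
gripper_width: 1.001
```

Run:
```python
from h import *
s=status.state();c=viewer.calibration("wrist");f=viewer.grab_frame("wrist")
import pickle;pickle.dump((c,s),open("w5.pkl","wb"))
print(s["tool_pos"],s["tool_rot"],s["ft_torque"],s["contact_force"],s["joint_pos"])
print(proj(c,[[.536,-.0192,.154],[.536,-.0192,.18]]))
cv2.imwrite("pics/w5.png",cv2.resize(f[120:270,160:350],None,fx=4,fy=4,interpolation=2))
```

```text
[ 0.53487663 -0.01839261  0.20195071] [-0.48130233 -0.51708565 -0.48240364  0.51793554] [-0.00595616 -0.05969993 -0.00204524] [-0.38786452  0.13371997 -0.89280179] [-1.73453371e-01 -1.28734246e-01  1.86767899e+00 -1.92357689e-05
  1.40461516e+00 -1.02119791e-01]
[[256.51662559 222.51388641]
 [256.75020902 240.78084947]]
```

View pics/w5.png

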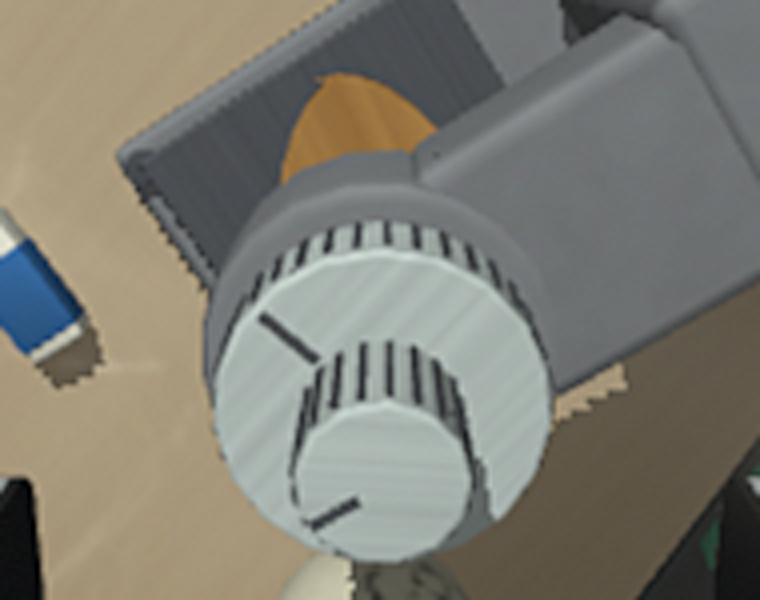

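The knob centre at (256.3,240) and ring centre at (256,222.5) match axis (0.536, -0.0192), and the knob mark is unmoved. I'll descend and grip the knob.

Request:
{"method": "drive_tool", "body": {"plan": [[0.0,0.001,0.001,0],[0,0.001,0.001,0],[0,0.001,0.001,0],[0.01,0.001,0.001,0],[0.023,0.001,0.001,0],[0.023,0.001,0.001,0],[0.023,0.001,0.001,0]], "fingers": 0.042}}

```text
time: 7.65
tool_pos: [0.5358, -0.0195, 0.179]
tool_rot: [-0.482, -0.517, -0.483, 0.518]
contact_force: [0.0, -0.6, 0.0]
gripper_width: 0.492
```

Request:
{"method": "drive_tool", "body": {"plan": [[0,0,0,0],[0,0,0,0],[0,0,0,0],[0,0,0,0],[0,0,0,0]], "fingers": 0.01}}

```text
time: 8.15
tool_pos: [0.536, -0.0196, 0.1808]
tool_rot: [-0.482, -0.517, -0.483, 0.517]
contact_force: [-5.4, 0.9, 4.0]
gripper_width: 0.276
```

```bash
cat > r.py <<'E'
from h import *
from scipy.spatial.transform import Rotation as Ro
s=status.state();q=s["tool_rot"];R=Ro.from_quat([q[1],q[2],q[3],q[0]]).as_matrix()
print("t",round(s["time"],2),"pos",s["tool_pos"].round(4),"ang cw",round(-np.degrees(np.arctan2(R[1,1],R[0,1])),2),"F",s["contact_force"].round(2),"M",s["ft_torque"].round(3),"j6",round(s["joint_efforts"][5],3),s["joint_pos"][5].round(3),"w",round(s["gripper_width"]*85.4,1))
E
python3 r.py
```

```text
t 8.15 pos [ 0.536  -0.0196  0.1808] ang cw 4.0 F [-5.36  0.94  4.02] M [0.061 0.956 0.026] j6 -0.005 -0.105 w 23.6
```

Request:
{"method": "drive_tool", "body": {"plan": [[0.0003,0,0,0.5],[0.0007,0,0,1.0],[0.001,0,0,1.5],[0.0014,0,0,2.0],[0.0017,0,0,2.5],[0.0021,0,0,3.0],[0.0024,0,0,3.5],[0.0028,0,0,4.0]]}}

```text
time: 8.95
tool_pos: [0.5367, -0.0196, 0.1806]
tool_rot: [0.32, 0.631, 0.32, -0.63]
contact_force: [-10.0, 1.0, 14.7]
gripper_width: 0.272
```

```bash
python3 r.py
```

```text
t 8.95 pos [ 0.5367 -0.0196  0.1806] ang cw 36.15 F [-10.01   1.03  14.66] M [0.212 1.75  0.056] j6 -0.564 0.456 w 23.3
```

Request:
{"method": "drive_tool", "body": {"plan": [[0.0003,0,0,0.5],[0.0007,0,0,1.0]]}}

```text
time: 9.15
tool_pos: [0.5368, -0.0196, 0.1806]
tool_rot: [0.276, 0.651, 0.275, -0.651]
contact_force: [-9.2, 1.3, 16.7]
gripper_width: 0.277
```

```bash
python3 r.py
```

```text
t 9.15 pos [ 0.5368 -0.0196  0.1806] ang cw 44.16 F [-9.15  1.26 16.72] M [ 0.296  1.861 -0.011] j6 -0.564 0.596 w 23.7
```

Request:
{"method": "drive_tool", "body": {"plan": [[0.0003,0,0,0.5],[0.0007,0,0,1.0]]}}

```text
time: 9.35
tool_pos: [0.5371, -0.0197, 0.1806]
tool_rot: [0.23, 0.669, 0.229, -0.668]
contact_force: [-11.8, 2.3, 19.7]
gripper_width: 0.275
```

```bash
python3 r.py
```

```text
t 9.35 pos [ 0.5371 -0.0197  0.1806] ang cw 52.15 F [-11.8    2.34  19.73] M [ 0.31   2.088 -0.016] j6 -0.563 0.735 w 23.5
```

Request:
{"method": "drive_tool", "body": {"plan": [[0.0003,0,0,0.5],[0.0007,0,0,1.0]]}}

```text
time: 9.55
tool_pos: [0.5372, -0.0197, 0.1806]
tool_rot: [0.183, 0.684, 0.182, -0.683]
contact_force: [-12.4, 1.3, 22.5]
gripper_width: 0.273
```

```bash
python3 r.py
```

```text
t 9.55 pos [ 0.5372 -0.0197  0.1806] ang cw 60.15 F [-12.37   1.34  22.52] M [0.263 2.203 0.049] j6 -0.549 0.875 w 23.3
```

TCP z is staying at 0.1806 while Fz climbs, so something is blocking the follow-down. I'll look.

Run:
```python
from h import *
s=status.state();c=viewer.calibration("wrist");f=viewer.grab_frame("wrist");g=viewer.grab_frame("scene");viewer.grab_frame
a=cv2.resize(g[150:250,180:280],(400,400),interpolation=2)
b=cv2.resize(f[204:344,190:330],(400,400),interpolation=2)
print(proj(c,[[.536,-.0192,.154],[.536,-.0192,.18],[.536,-.0192,.175]]))
cv2.imwrite("pics/w6.png",np.hstack([a,b]))
```

```text
[[252.66338343 236.84145715]
 [252.48354367 260.24977446]
 [252.52287707 255.13005731]]
```

View pics/w6.png

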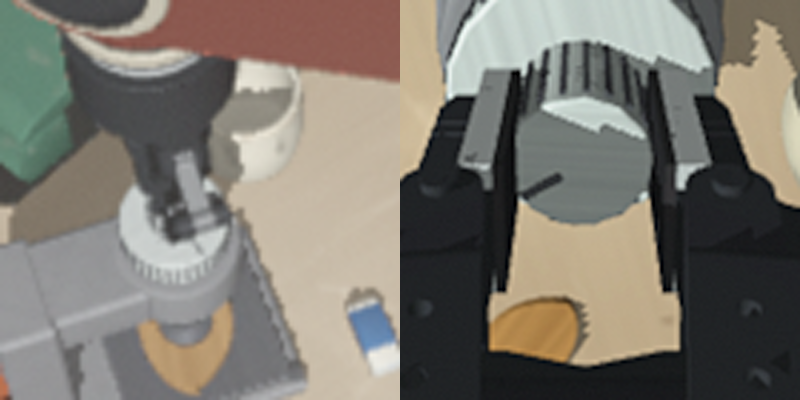

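```bash
python3 - <<'E'
from h import *
from scipy.spatial.transform import Rotation as Ro
s=status.state();c=viewer.calibration("wrist");q=s["tool_rot"];R=Ro.from_quat([q[1],q[2],q[3],q[0]]).as_matrix()
print("want (220..231,228.5) and (310-ish) right inner",(650-400)*.35+190)
for d in(.01,.014,.017,.02,.024,.027):
    print(d,[proj(c,s["tool_pos"]+R@[d,y,z])[0].round(1) for y,z in((-.013,-.011),(-.022,-.011),(.013,-.011))])
E
python3 r.py
```

```text
want (220..231,228.5) and (310-ish) right inner 277.5
0.01 [array([229.3, 230.2]), array([211.7, 230.2]), array([280. , 230.2])]
0.014 [array([229.9, 227. ]), array([212.8, 227. ]), array([279.3, 227. ])]
0.017 [array([230.3, 224.7]), array([213.6, 224.7]), array([278.8, 224.7])]
0.02 [array([230.8, 222.5]), array([214.3, 222.5]), array([278.4, 222.4])]
0.024 [array([231.3, 219.6]), array([215.2, 219.6]), array([277.8, 219.6])]
0.027 [array([231.7, 217.6]), array([215.9, 217.6]), array([277.4, 217.6])]
t 9.65 pos [ 0.5372 -0.0197  0.1805] ang cw 60.07 F [-12.23   1.31  20.54] M [ 0.241  2.162 -0.152] j6 0.13 0.873 w 23.6
```

The tips are at about z=0.167, well clear of the ring. The knob has turned with the tool, since its mark is fixed in the tool view. It isn't sinking as it turns, so I'll stop commanding descent and relieve the vertical load.

Request:
{"method": "drive_tool", "body": {"plan": [[-0.003,0,0,0],[-0.0065,0,0,0],[-0.0065,0,0,0]]}}

```text
time: 9.95
tool_pos: [0.536, -0.0197, 0.181]
tool_rot: [-0.183, -0.683, -0.183, 0.683]
contact_force: [-2.8, -1.5, -2.7]
gripper_width: 0.273
```

```bash
python3 r.py
```

```text
t 9.95 pos [ 0.536  -0.0197  0.181 ] ang cw 60.01 F [-2.77 -1.54 -2.67] M [-0.269  0.24  -0.103] j6 -0.084 0.872 w 23.3
```

Request:
{"method": "drive_tool", "body": {"plan": [[0,0,0,0],[0,0,0,0]]}}

```text
time: 10.15
tool_pos: [0.5361, -0.0197, 0.181]
tool_rot: [-0.183, -0.683, -0.183, 0.683]
contact_force: [-1.9, -0.7, -5.7]
gripper_width: 0.28
```

```bash
python3 r.py
```

```text
t 10.15 pos [ 0.5361 -0.0197  0.181 ] ang cw 60.01 F [-1.89 -0.65 -5.65] M [-0.386  0.157 -0.044] j6 -0.09 0.872 w 23.9
```

```bash
cat >> r.py <<'E'
import sys,os
n=len([f for f in os.listdir(".") if f.startswith("S")])
a=np.mean([viewer.grab_frame("scene").astype(np.float32)[215:250,205:250] for _ in range(2)],0)
np.save(f"S{n:02d}.npy",a)
if n:
    d=np.abs(a-np.load(f"S{n-1:02d}.npy")).sum(2);print(n,"pad diff",d[10:24,12:34].sum().round(),"rest(15:24)",d[26:].sum().round())
E
python3 r.py
```

```text
t 10.15 pos [ 0.5361 -0.0197  0.181 ] ang cw 60.01 F [-1.89 -0.65 -5.65] M [-0.386  0.157 -0.044] j6 -0.09 0.872 w 23.9
```

Request:
{"method": "drive_tool", "body": {"plan": [[0,0,0,0.25],[0,0,0,0.5],[0,0,0,0.75],[0,0,0,1.0]]}}

```text
time: 10.65
tool_pos: [0.5361, -0.0198, 0.1811]
tool_rot: [-0.135, -0.694, -0.134, 0.695]
contact_force: [-2.2, -1.6, -6.3]
gripper_width: 0.274
```

```bash
python3 r.py
```

```text
t 10.65 pos [ 0.5361 -0.0198  0.1811] ang cw 68.06 F [-2.22 -1.57 -6.28] M [-0.425  0.172  0.025] j6 -0.251 1.013 w 23.4
1 pad diff 542.0 rest(15:24) 712.0
```

Request:
{"method": "drive_tool", "body": {"plan": [[0,0,0,0.25],[0,0,0,0.5],[0,0,0,0.75],[0,0,0,1.0]]}}

```text
time: 11.15
tool_pos: [0.536, -0.0198, 0.1811]
tool_rot: [-0.086, -0.701, -0.086, 0.702]
contact_force: [-1.3, -2.5, -6.8]
gripper_width: 0.276
```

```bash
python3 r.py; python3 -c "
import numpy as np,cv2
i=np.hstack([np.load(f'S0{k}.npy') for k in(0,2)]+[np.abs(np.load('S02.npy')-np.load('S00.npy'))*4]);cv2.imwrite('pics/S.png',cv2.resize(i.clip(0,255).astype('uint8'),None,fx=5,fy=5,interpolation=0))"
```

```text
t 11.15 pos [ 0.536  -0.0198  0.1811] ang cw 76.02 F [-1.33 -2.46 -6.8 ] M [-0.556  0.141  0.064] j6 -0.237 1.152 w 23.5
2 pad diff 532.0 rest(15:24) 764.0
```

View pics/S.png

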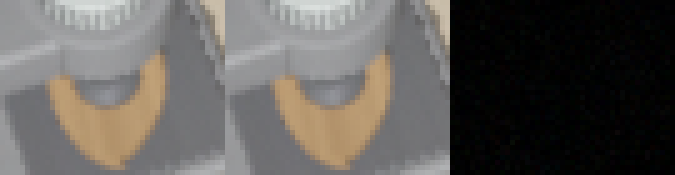

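There was no pad motion over the last 0.28 rad, so the pad may already be on the rib. I'll turn back into the free range for a baseline, then re-approach comparing pad image and torque.

Request:
{"method": "drive_tool", "body": {"plan": [[0,0,0,-0.6],[0,0,0,-1.2],[0,0,0,-1.8],[0,0,0,-2.4],[0,0,0,-3.0],[0,0,0,-3.6],[0,0,0,-4.2],[0,0,0,-4.8],[0,0,0,-5.4],[0,0,0,-6]]}}

```text
time: 12.25
tool_pos: [0.5359, -0.0194, 0.1811]
tool_rot: [-0.365, -0.605, -0.366, 0.606]
contact_force: [-1.6, -0.3, -7.9]
gripper_width: 0.274
```

```bash
python3 r.py;  python3 -c "
import numpy as np,cv2
g=cv2.imread('pics/scene0.png')[215:250,205:250].astype('f4')
i=np.hstack([g,np.load('S03.npy'),np.load('S02.npy'),np.abs(np.load('S02.npy')-np.load('S03.npy'))*3]);cv2.imwrite('pics/S3.png',cv2.resize(i.clip(0,255).astype('uint8'),None,fx=4,fy=4,interpolation=0))"
```

```text
t 12.25 pos [ 0.5359 -0.0194  0.1811] ang cw 27.74 F [-1.64 -0.33 -7.89] M [-0.322  0.162 -0.132] j6 0.56 0.309 w 23.4
3 pad diff 1660.0 rest(15:24) 942.0
```

View pics/S3.png

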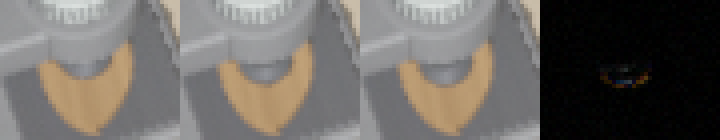

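The pad edge in S3 is higher after backing off, so contact happened before 0.98 rad. I'll step forward and track the pad image fraction (1 = backed-off pose, 0 = seated).

Add to r.py:
```python
if n>3:
    b=np.load("S02.npy")/3+np.load("S01.npy")/3+np.load("S00.npy")/3;v=np.load("S03.npy")-b
    m=np.zeros(v.shape,bool);m[12:26,10:34]=1;m&=np.abs(v)>12
    print("frac",((a-b)[m]@v[m]/(v[m]@v[m])).round(3),m.sum())
```

```text
(no output)
```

Request:
{"method": "drive_tool", "body": {"plan": [[0,0,0,0.25],[0,0,0,0.5],[0,0,0,0.75],[0,0,0,1.0]]}}

```text
time: 12.75
tool_pos: [0.536, -0.0195, 0.1811]
tool_rot: [-0.32, -0.63, -0.321, 0.631]
contact_force: [-0.7, -1.5, -9.1]
gripper_width: 0.275
```

```bash
python3 r.py
```

```text
t 12.75 pos [ 0.536  -0.0195  0.1811] ang cw 36.14 F [-0.73 -1.5  -9.11] M [-0.419  0.115  0.054] j6 -0.275 0.456 w 23.5
4 pad diff 933.0 rest(15:24) 796.0
frac 0.628 25
```

Request:
{"method": "drive_tool", "body": {"plan": [[0,0,0,0.25],[0,0,0,0.5],[0,0,0,0.75],[0,0,0,1.0]]}}

```text
time: 13.25
tool_pos: [0.536, -0.0195, 0.1812]
tool_rot: [-0.276, -0.651, -0.276, 0.651]
contact_force: [-1.8, -1.4, -10.5]
gripper_width: 0.275
```

```bash
python3 r.py
```

```text
t 13.25 pos [ 0.536  -0.0195  0.1812] ang cw 44.07 F [ -1.83  -1.44 -10.49] M [-0.369  0.091  0.006] j6 -0.274 0.594 w 23.5
5 pad diff 842.0 rest(15:24) 760.0
frac 0.311 25
```

Request:
{"method": "drive_tool", "body": {"plan": [[0,0,0,0.25],[0,0,0,0.5],[0,0,0,0.75],[0,0,0,1.0]]}}

```text
time: 13.75
tool_pos: [0.536, -0.0196, 0.1811]
tool_rot: [-0.23, -0.668, -0.23, 0.669]
contact_force: [-1.4, -3.0, -10.3]
gripper_width: 0.277
```

```bash
python3 r.py
```

```text
t 13.75 pos [ 0.536  -0.0196  0.1811] ang cw 52.02 F [ -1.37  -3.03 -10.29] M [-0.462  0.038  0.03 ] j6 -0.274 0.733 w 23.6
6 pad diff 816.0 rest(15:24) 754.0
frac 0.045 25
```

Request:
{"method": "drive_tool", "body": {"plan": [[0,0,0,0.25],[0,0,0,0.5],[0,0,0,0.75],[0,0,0,1.0]]}}

```text
time: 14.25
tool_pos: [0.536, -0.0196, 0.1812]
tool_rot: [-0.183, -0.683, -0.183, 0.683]
contact_force: [-1.4, -2.7, -11.1]
gripper_width: 0.273
```

```bash
python3 r.py
```

```text
t 14.25 pos [ 0.536  -0.0196  0.1812] ang cw 59.99 F [ -1.41  -2.68 -11.06] M [-0.563  0.119 -0.002] j6 -0.264 0.872 w 23.3
7 pad diff 588.0 rest(15:24) 754.0
frac 0.012 25
```

The pad seats at about 52° tool angle by extrapolation (fractions 0.63, 0.31, 0.045, 0.012). 0.7 rad beyond that is about 92°, so four more units.

Request:
{"method": "drive_tool", "body": {"plan": [[0,0,0,0.4],[0,0,0,0.8],[0,0,0,1.2],[0,0,0,1.6],[0.001,0,0,2.0],[0.001,0,0,2.4],[0.001,0,0,2.8],[0.0015,0,0,3.2],[0.002,0,0,3.6],[0.002,0,0,4.0],[0.002,0,0,4.0]]}}

```text
time: 15.45
tool_pos: [0.5363, -0.0199, 0.1811]
tool_rot: [0.012, -0.707, 0.012, 0.707]
contact_force: [-4.2, -3.4, -4.5]
gripper_width: 0.277
```

```bash
python3 r.py
python3 - <<'E'
from h import *
f=viewer.grab_frame("wrist");cv2.imwrite("pics/w7raw.png",f)
E
```

```text
t 15.45 pos [ 0.5363 -0.0199  0.1811] ang cw 91.95 F [-4.19 -3.38 -4.46] M [-0.596  0.731 -0.064] j6 0.134 1.43 w 23.7
8 pad diff 566.0 rest(15:24) 736.0
frac 0.002 25
```

Next: release, wait for the fingers to open, and rise clear.

Request:
{"method": "drive_tool", "body": {"plan": [[0,0,0,0],[0,0,0,0],[0,0,0,0],[0,0,0,0],[0,0,0,0],[-0.02,0,0,0],[-0.05,0,0,0],[-0.08,0,0,0],[-0.08,0,0,0],[-0.08,0,0,0]], "fingers": 0.06}}

```text
time: 16.6
tool_pos: [0.5369, -0.0196, 0.2607]
tool_rot: [-0.012, 0.708, -0.012, -0.706]
contact_force: [-0.5, -0.1, -1.5]
gripper_width: 0.707
```

```bash
python3 r.py
python3 - <<'E'
from h import *
c=viewer.calibration("wrist");f=viewer.grab_frame("wrist");w7=cv2.imread("pics/w7raw.png")
print(proj(c,[[.536,-.0192,.154],[.536,-.0192,.18]]))
b=lambda i,y,x,h:cv2.resize(i[y:y+h,x:x+h],(400,400),interpolation=2)
cv2.imwrite("pics/w8.png",np.hstack([b(w7,204,190,140),b(f,130,180,150)]))
E
```

```text
t 16.6 pos [ 0.5369 -0.0196  0.2607] ang cw 91.99 F [-0.52 -0.07 -1.48] M [ 0.024  0.009 -0.045] j6 -0.001 1.43 w 60.4
9 pad diff 3816.0 rest(15:24) 4838.0
frac -0.078 25
[[254.05335154 194.00295556]
 [254.0514881  204.54050074]]
```

View pics/w8.png

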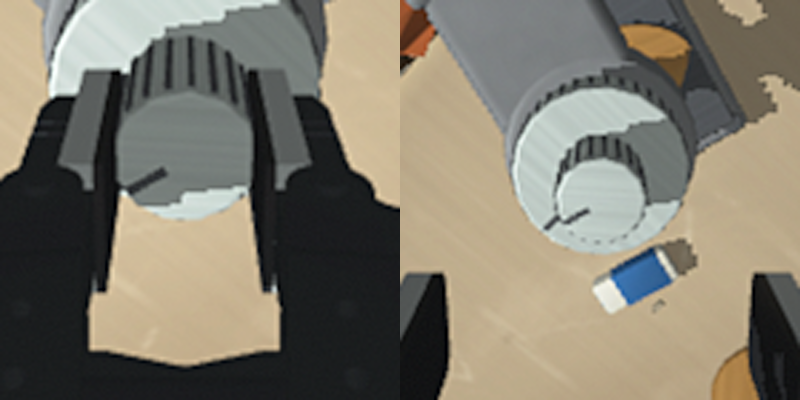

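The knob mark stayed fixed relative to the tool before and after release (no slip), and the ring mark is at its home direction. The rib and eraser are in place and the gripper is clear, so I'll hand in.

```bash
python3 -c "
from plant import manip;print(manip.job_done())"
```

```text
the job is handed in; nothing more can be done
None
```

The job is handed in: the outer ring is at its stop and the pad should be pressing the rib with about 14 N. That force is worked out from the knob angle, not measured. The gripper let go and rose clear at 16.6 s on the robot's clock.

- **Ring:** it turned about 48° by its mark, then the pads slipped on it with about 0.6 N m on the tool, well above the 0.28 N m it takes to turn. I take that as the stop. The knob mark had not visibly moved in the next close view. A rougher reading during the turn showed about 7°, within error but close to the 0.15 rad limit.
- **Knob:** turned 88° (1.54 rad) in all. Tracking the pad in the scene camera put contact with the rib at 48° (about 0.84 rad). I stopped 40° (0.70 rad) past that, which at 20 N/rad gives about 14 N, give or take 1–2 N.
- **Last checks:** after release the knob had not sprung back and the ring mark was where it was left. The rib showed no shift in the scene crops, and the eraser was in place. The cups were last seen earlier in the job, not re-checked at the end.

**What disagreed:**
- **Torque:** the torque about the knob axis was too noisy to confirm the force by feel, so contact was found by sight.
- **Knob height:** the knob did not visibly sink as it turned. My follow-down briefly pushed on it with about 22 N before I relieved it.

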